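# Bring the coupon shuttle round the guide to its weld stop

## Task

Take the orange shuttle and set it down between the rails of the curved guide, in the straight leg with the open flared mouth. Slide it round the bend, nose under the yellow bar, let go of it there and take it again on the far side of the bar, and draw it on until it is up against the copper stop. Do not lift it out of the rails on the way round, leave the things standing about alone, and let go of it at the end.

Things in the scene. Friction and masses are not known exactly. Their poses are not given: they have to be found in the camera images.
- shuttle: Loose orange block 80 long (x) x 24 wide (y, the grip), body 9 to 40 mm above its underside, coupon and screws on top to 43. Below: two black round shoes, 34 mm diameter, 10 high, centred 23 mm before and behind the origin; only these run between the rails. Same either way round. Origin: centre of underside, z up. About 0.3 kg. Starts upright on the table, at the robot's left.
- guide: Fixed L-shaped guide; place and yaw vary. Origin: centre of the bend, table height, z up. Floor plate 5 mm thick; rails' tops 17 mm above table, 6 mm thick, 43 mm apart inside. Centre line (mm): entry leg along +x at y=80 from x=-90 to 0; quarter circle of radius 80 about the origin from (0,80) to (80,0); exit leg along -y at x=80 from y=0 to the stop at y=-145.
- mouth (a point): Middle of the open, flared end of the entry leg (55 mm wide here, narrowing to 43 at x=-90), on top of the floor plate: guide frame (-117, 80, 5) mm. Axes as the guide's.
- bar (a point): Middle of the underside of the yellow bar over the exit leg: guide frame (80, -30, 52) mm, axes as the guide's. The bar is 12 mm wide along the leg, 84 long, top 60 mm above the table (bolts 64), on two 12 mm posts 34.5 mm either side of the centre line. The shuttle passes under it, fingers do not. All else of the guide is no higher than the rails.
- stop (a point): Middle of the face of the copper end stop (as low as the rails), on top of the floor plate: guide frame (80, -145, 5) mm, axes as the guide's. The shuttle is home when its leading shoe touches this face: its origin is then 40 mm short of it, at guide y=-105 mm.
- gauge_block: Bystander: grey steel setting block 50 x 75 x 25 mm, loose, on the right, nearer the robot than the exit leg. Origin: centre of underside.
- weld_magnet: Bystander: red welding magnet 78 x 105 x 20 mm, loose, far side, left of the guide. Origin: centre of underside.
- tape_roll: Bystander: roll of masking tape, 104 mm across, 25 mm high, lying loose at the far left. Origin: centre of underside.
Mind the look-alikes: they are no part of the job. What is shaped like the shuttle but turquoise is not meant.

How it is judged:
By the outcome, as a careful person would: the job done as asked, in the order asked, and still so for the second after the job is handed in, with the robot touching nothing.
It also fails if it takes over 62 s, if anything falls off the work surface, if the arm or the gripper's body presses on something with over 40 N, if the wrist force passes 120 N, or if a joint passes its speed limit or range.

## Robot

A 7-joint arm with a two-finger parallel gripper is mounted at the origin on the work surface; the furniture and walls round the work are solid. World frame = base frame: x ahead of the robot, y to its left, z up, the work surface at z = 0. Lengths are in m, angles in rad, forces in N, time in s.
With the tool pointing down it reaches from about 0.425 to 0.925 m from the base axis. Payload 6.8 kg.
Tool frame: the origin (TCP) lies between the finger pads; the fingertips stand 19 mm ahead of it and the grasp point (between the pads) is the TCP; z points along the fingers, y is the line along which they close (so a half turn about z gives the same grasp; the last joint's range is limited). The gripper opens to 85 mm and grips with 20 to 120 N. Pads are 22 mm wide; open, the fingers measure 114 mm over their backs; the gripper's body (76 mm by 85 mm) begins 54 mm behind the grasp point. The pads swing forward as they close: fully open they stand 13 mm farther back than shut.
Start: joints at [1.039, 0.477, 0.022, 1.555, -0.011, 1.109, -0.083], TCP at [0.278, -0.615, 0.25] pointing down, gripper open.
Joint ranges: [-2.96, 2.96], [-0.34, 2.1], [-1.41, 1.46], [0.24, 2.44], [-1.37, 4.51], [0.17, 1.92], [-2.96, 2.96]. Speed limits (rad/s): [2.39, 2.39, 3.14, 3.14, 3.14, 3.14, 3.14].

## Interface

Orientations are given as a 3x3 rotation matrix whose columns are the frame's x, y, z axes.
In Python, from workcell import ctrl, eyes, finish_job, models gives the robot as it stands.
- The arm moves only by the shell command python3 -m inch 'ROWS' [FORCE]. ROWS is JSON, a list of rows, each an object of numbers: "tx", "ty", "tz": the shift along the tool's x, y, z in units of 50 mm (1.0 is 50 mm); "rx", "ry", "rz": the turn, a rotation vector about the tool's x, y, z in units of 8 degrees (1.0 is 8 degrees); "hand": the finger opening in mm, from 0 to 85.4. In form: [{"tx": .., "ty": .., "tz": .., "rx": .., "ry": .., "rz": .., "hand": ..}, ...]. A call has 1 to 10 rows; each row shifts and turns the commanded pose from where the row before left it, along the tool's axes as they then stand; what a row does not reach is not made up. A row lasts 1/10 s, in which the tool goes at most 50 mm and 8.59 degrees, less where a joint would pass 70% of its speed; a pose out of reach is approached as far as the arm can. A call is refused whole if a number of a shift passes 1 or a number of a turn 1, either way. A call with a gripper value outside its range is refused whole. The fingers move at their own pace and stop on an object; FORCE is the grip in N (left out, the last holds). Time passes only in rows, so rows that do not move let the fingers close. It gives the time, the measured TCP pose, the force, the opening and the grip force at its end, in the units of the state.
- ctrl.sense(): the state, without advancing time (a new reading comes with each control period).
- eyes.snapshot(name): name is "scene" or "top" or "wrist"; returns a dict with "pixels" (420x560x3 uint8, red, green, blue), "fx", "fy", "cx", "cy" (pixels), "extrinsics" (4x4, takes a point from world to camera coordinates); the wrist camera has in their place "tool_from_camera" (4x4, takes a point from camera to tool coordinates, whose origin is the TCP and whose axes are the flange's). Camera axes: x right, y up, looking along -z (the intrinsics and any distortion apply to the point x, -y, -z); pixel columns grow to the right and rows downward; lengths in m; the calibration is good to about 2 mm. A picture is of the moment at which its call begins: read the wrist's pose just before it. There is no depth.
- finish_job(): hands the job in; it is judged then, once.
Trained networks look in a picture, given as the dict that the camera call returned (one of the last four; its "shot" number tells which), for a name from the list of things; names that differ only in an ending like _2 or _b are one class to them, and where a whole thing is asked for, a point or a joint stands for the part that bears it (a point fixed in the world has none). Each returns a list of dicts, best first, with "confidence" (0 to 1); they miss things now and then, are a little off and sometimes report something else, mostly with a low value. They report only what shows in the picture. A call takes as long as a camera call. They do not tell look-alikes from the thing itself.
- models.silhouettes(name, picture): "region" (420x560 bool, what is visible of it) and "bbox" ([centre column, centre row, width, height] in pixels, round what is visible of it).
The state is a dict: "t": time; "joints": joint angles; "joint_vel": joint speeds; "joint_torque": joint torques, N m; "tool_pos": TCP position; "ee_rot": TCP orientation; "wrist_force": force on the tool from outside, world axes, zero at the start; "torque": the same for the moment, N m; "width": finger opening in m; "grasp_force": force on a finger pad.
Only numpy, scipy, OpenCV 4.12 (cv2) and the standard library are available. Lean on these libraries where they do the work, as an engineer would, in place of code of your own. Each camera call takes 0.05 s, during which the arm holds its last target. There are 200 camera calls.

## Working session

There is one attempt and no reset: what is moved stays moved. The work goes in short steps, Python scripts to look and compute and a shell command to move; the robot and the scene stay as the last step left them, time stands still between calls to the robot, and variables do not carry over. Pictures are saved under pics/ and viewed, at most 10 in all, crops included, and the job is handed in when it is done.

```bash
mkdir -p pics; ls
cat > h.py <<'E'
import numpy as np, cv2
from workcell import ctrl, eyes, finish_job, models
def snap(n,f=None):
    s=ctrl.sense(); p=eyes.snapshot(n)
    if f: cv2.imwrite('pics/'+f,cv2.cvtColor(p['pixels'],cv2.COLOR_RGB2BGR))
    if n=='wrist':
        T=np.eye(4);T[:3,:3]=s['ee_rot'];T[:3,3]=s['tool_pos']
        p['c2w']=T@np.array(p['tool_from_camera'])
    else: p['c2w']=np.linalg.inv(np.array(p['extrinsics']))
    return p
def back(p,u,v,z):
    M=p['c2w'];d=M[:3,:3]@np.array([(u-p['cx'])/p['fx'],-(v-p['cy'])/p['fy'],-1.]);o=M[:3,3]
    return o+d*(z-o[2])/d[2]
def proj(p,X):
    c=np.linalg.inv(p['c2w'])@np.append(X,1)
    return p['cx']+p['fx']*c[0]/-c[2], p['cy']-p['fy']*c[1]/-c[2]
E
python3 - <<'E'
from h import *
for n in ('top','scene'):
    p=snap(n,n+'1.png'); print(n,[k for k in p], p['fx'],p['cx'],p['cy'],p['c2w'][:3,3])
    for k in ('shuttle','guide','bar','mouth','stop','gauge_block','weld_magnet','tape_roll'):
        try:
            for r in models.silhouettes(k,p)[:3]: print(k,round(r['confidence'],2),np.round(r['bbox']), np.round(back(p,*r['bbox'][:2],0.02),3))
        except Exception as e: print(k,e)
E
```

```text
pics
top ['pixels', 'fx', 'fy', 'cx', 'cy', 'extrinsics', 'shot', 'c2w'] 446.68924231486085 287.62527489815847 205.36035014133688 [0.2566176  0.01410428 1.3142819 ]
shuttle 0.76 [166. 217.  18.  29.] [0.458 0.341 0.02 ]
guide 0.55 [350. 194.  90.  85.] [ 0.517 -0.198  0.02 ]
bar 0.71 [346. 196.  93.  88.] [ 0.509 -0.188  0.02 ]
mouth 0.89 [349. 194.  95.  80.] [ 0.516 -0.197  0.02 ]
stop 0.7 [347. 194.  97.  83.] [ 0.516 -0.191  0.02 ]
gauge_block 0.91 [417. 234.  30.  24.] [ 0.394 -0.39   0.02 ]
weld_magnet 0.7 [275. 158.  32.  26.] [0.629 0.021 0.02 ]
tape_roll 0.85 [149. 166.  31.  33.] [0.613 0.396 0.02 ]
tape_roll 0.65 [275. 159.  27.  23.] [0.627 0.021 0.02 ]
scene ['pixels', 'fx', 'fy', 'cx', 'cy', 'extrinsics', 'shot', 'c2w'] 525.8526025043226 278.39157684153037 208.76936225249955 [-0.56779594  1.02595823  0.70787356]
shuttle 0.86 [186. 270.  21.  25.] [0.454 0.345 0.02 ]
shuttle 0.59 [214. 294.  21.  33.] [0.31  0.369 0.02 ]
guide 0.91 [289. 208.  66.  44.] [ 0.542 -0.136  0.02 ]
bar 0.66 [292. 209.  65.  50.] [ 0.53  -0.139  0.02 ]
bar 0.19 [187. 269.  20.  28.] [0.453 0.343 0.02 ]
mouth 0.79 [289. 209.  64.  47.] [ 0.539 -0.132  0.02 ]
stop 0.84 [289. 210.  68.  50.] [ 0.532 -0.124  0.02 ]
gauge_block 0.65 [370. 202.  20.  18.] [ 0.38  -0.366  0.02 ]
gauge_block 0.48 [290. 208.  63.  47.] [ 0.543 -0.139  0.02 ]
weld_magnet 0.94 [239. 219.  28.  23.] [0.6   0.036 0.02 ]
tape_roll 0.71 [135. 261.  40.  29.] [0.591 0.414 0.02 ]
```

Run:
```python
import cv2
a=cv2.imread('pics/top1.png')[120:270,120:440]
cv2.imwrite('pics/top1c.png',cv2.resize(a,None,fx=2.5,fy=2.5,interpolation=cv2.INTER_CUBIC))
```

```text
(no output)
```

View pics/top1c.png

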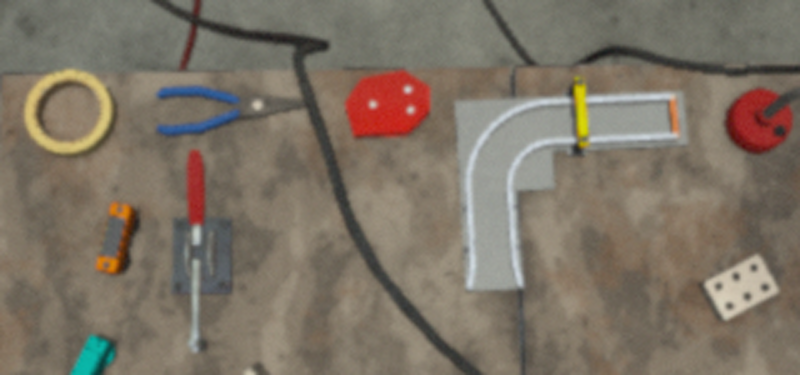

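The orange shuttle is at crop (115,238), running roughly along image vertical, and the turquoise look-alike is at (92,355). The guide's mouth is at (496,288), the bar at (580,112) and the stop at (674,117), so its yaw is small. Next I work out the coarse positions and the first move.

Run:
```python
from h import *
p=snap('top')
for n,u,v,z in (('mouth',496,288,.017),('stop',674,117,.017),('bar',580,112,.06),('shA',120,210,.04),('shB',108,268,.04)):
    print(n,np.round(back(p,120+u/2.5,120+v/2.5,z),3))
s=ctrl.sense();print(np.round(s['ee_rot'],3),s['tool_pos'],s['t'],s['wrist_force'],s['width'])
w=snap('wrist');print(np.round(w['tool_from_camera'],3),w['fx'],w['cx'],w['cy'])
```

```text
mouth [ 0.396 -0.102  0.017]
stop [ 0.598 -0.323  0.017]
bar [ 0.595 -0.203  0.06 ]
shA [0.492 0.332 0.04 ]
shB [0.425 0.344 0.04 ]
[[ 0.912  0.411  0.   ]
 [ 0.411 -0.912 -0.   ]
 [ 0.     0.    -1.   ]] [ 0.2775786  -0.61531183  0.25033876] 0.95 [ 0.43007365 -0.02529618 -0.98182528] 0.0852626003582953
[[ 0.     0.955  0.298  0.077]
 [ 1.    -0.     0.    -0.   ]
 [ 0.     0.298 -0.955 -0.125]
 [ 0.     0.     0.     1.   ]] 309.94669150521804 280.27287132023133 209.1946779519486
```

```bash
python3 -m inch '[{"tx":0.64,"ty":-0.62},{"tx":0.64,"ty":-0.62},{"tx":0.64,"ty":-0.62},{"tx":0.64,"ty":-0.62},{"tx":0.64,"ty":-0.62},{"tx":0.64,"ty":-0.62},{"tx":0.64,"ty":-0.62},{"tx":0.64,"ty":-0.62},{"tx":0.64,"ty":-0.62},{"tx":0.64,"ty":-0.62}]'
python3 -m inch '[{"rz":-1},{"rz":-1},{"rz":-1},{"rz":-1},{"rz":-1},{"rz":-1},{"rz":-1},{"rz":-1},{},{}]'
python3 - <<'E'
from h import *
p=snap('wrist','w1.png');s=ctrl.sense();print(s['joints'],s['tool_pos'],np.round(s['ee_rot'],3),s['t'],s['joint_vel'])
import pickle;pickle.dump({k:p[k] for k in('fx','fy','cx','cy','c2w','pixels')},open('w1.pkl','wb'))
E
```

```text
[ 1.03891231  0.47701791  0.02239547  1.55540296 -0.01148678  1.10931769
 -0.08307161] [ 0.27757659 -0.61529498  0.25029455] [[ 0.912  0.411 -0.   ]
 [ 0.411 -0.912  0.   ]
 [ 0.    -0.    -1.   ]] 1.05 [1.15626655e-03 5.86828118e-04 6.07893575e-05 9.21091852e-04
 1.50662668e-04 6.62480017e-04 1.65810792e-03]validation failed for argument at $[0]...
validation failed for argument at $[0]...
```

View pics/w1.png

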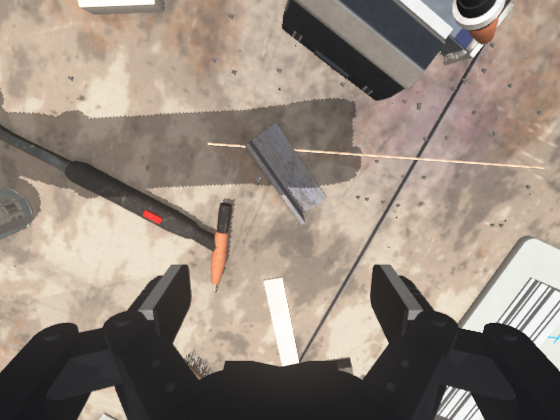

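The arm did not move: both calls were refused, probably because each row needs all its fields. The picture shows only floor clutter near the start, with the fingers at about (165,300) and (395,300).

```bash
python3 -m inch '[{"tx":0.64,"ty":-0.62,"tz":0,"rx":0,"ry":0,"rz":0,"hand":85},{"tx":0.64,"ty":-0.62,"tz":0,"rx":0,"ry":0,"rz":0,"hand":85},{"tx":0.64,"ty":-0.62,"tz":0,"rx":0,"ry":0,"rz":0,"hand":85},{"tx":0.64,"ty":-0.62,"tz":0,"rx":0,"ry":0,"rz":0,"hand":85},{"tx":0.64,"ty":-0.62,"tz":0,"rx":0,"ry":0,"rz":0,"hand":85},{"tx":0.64,"ty":-0.62,"tz":0,"rx":0,"ry":0,"rz":0,"hand":85},{"tx":0.64,"ty":-0.62,"tz":0,"rx":0,"ry":0,"rz":0,"hand":85},{"tx":0.64,"ty":-0.62,"tz":0,"rx":0,"ry":0,"rz":0,"hand":85},{"tx":0.64,"ty":-0.62,"tz":0,"rx":0,"ry":0,"rz":0,"hand":85},{"tx":0.64,"ty":-0.62,"tz":0,"rx":0,"ry":0,"rz":0,"hand":85}]' || python3 -m inch --help
```

```text
t: 2.05
tool_pos: [0.4423, -0.1995, 0.2507]
ee_rot: [[0.912, 0.411, 0.001], [0.411, -0.912, -0.0], [0.001, 0.001, -1.0]]
wrist_force: [0.7, 0.6, -0.3]
width: 0.0849
grasp_force: 0.0
```

```bash
python3 -m inch '[{"tx":0,"ty":0,"tz":0,"rx":0,"ry":0,"rz":-1,"hand":85},{"tx":0,"ty":0,"tz":0,"rx":0,"ry":0,"rz":-1,"hand":85},{"tx":0,"ty":0,"tz":0,"rx":0,"ry":0,"rz":-1,"hand":85},{"tx":0,"ty":0,"tz":0,"rx":0,"ry":0,"rz":-1,"hand":85},{"tx":0,"ty":0,"tz":0,"rx":0,"ry":0,"rz":-1,"hand":85},{"tx":0,"ty":0,"tz":0,"rx":0,"ry":0,"rz":-1,"hand":85},{"tx":0,"ty":0,"tz":0,"rx":0,"ry":0,"rz":-1,"hand":85},{"tx":0,"ty":0,"tz":0,"rx":0,"ry":0,"rz":-1,"hand":85},{"tx":0,"ty":0,"tz":0,"rx":0,"ry":0,"rz":0,"hand":85}]'
python3 - <<'E'
from h import *
p=snap('wrist','w2.png');s=ctrl.sense();print(s['joints'],s['tool_pos'],s['t'])
import pickle;pickle.dump({k:p[k] for k in('fx','fy','cx','cy','c2w','pixels')},open('w2.pkl','wb'))
E
```

```text
t: 2.95
tool_pos: [0.4418, -0.2013, 0.2504]
ee_rot: [[0.029, 1.0, 0.0], [1.0, -0.029, -0.0], [-0.0, 0.0, -1.0]]
wrist_force: [-0.5, -1.0, -0.5]
width: 0.085
grasp_force: 0.0
[ 0.59817358  0.18519584 -0.33562815  1.97769621  0.0726125   0.98974794
  0.1947144 ] [ 0.44180769 -0.20125854  0.25043078] 3.0
```

View pics/w2.png

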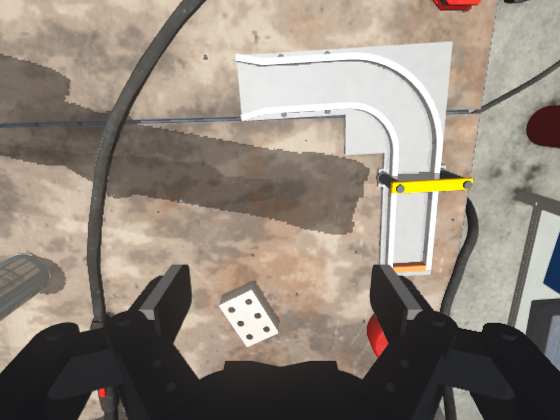

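The whole guide shows here: mouth at about (240,88), bend at upper right, bar at (432,185), stop at (410,267). I fit its pose to the white rails.

```bash
cat > fit.py <<'E'
import pickle,sys
from h import *
from scipy.optimize import least_squares
def guide_fit(p,g0,zr=.017):
    im=p['pixels'].astype(int); m=(im.min(2)>225)
    v,u=np.nonzero(m); P=np.array([back(p,a,b,zr)[:2] for a,b in zip(u,v)])*1e3
    def d(g):
        c,s=np.cos(g[2]),np.sin(g[2]); q=(P-g[:2])@np.array([[c,-s],[s,c]])
        x,y=q.T
        e=np.where((x<0)&(y>0),y-80,np.where((x>=0)&(y>=0),np.hypot(x,y)-80,x-80))
        ok=((x>-88)&(y>=0))|((y<0)&(y>-140)&(x>0))
        return np.abs(e)-24.5,ok,q
    g=np.array(g0,float)
    for w in (15,8,6,5,5):
        r,ok,q=d(g); k=ok&(abs(r)<w)
        P0=P; P=P[k]; g=least_squares(lambda g:d(g)[0],g,loss='soft_l1',f_scale=2).x; n=k.sum();res=d(g)[0]; P=P0
    return g,n,res.std()
if __name__=='__main__':
    p=pickle.load(open('w2.pkl','rb'))
    g,n,r=guide_fit(p,[515,-180,0.02]); print(g[:2],np.degrees(g[2]),n,r)
    c,s=np.cos(g[2]),np.sin(g[2])
    for x,y,z in((-117,80,5),(-90,80,5),(80,-30,60),(80,-145,17)):
        X=np.array([g[0]+c*x-s*y,g[1]+s*x+c*y,z])/1e3; print((x,y),np.round(X,4),np.round(proj(p,X),1))
E
python3 fit.py
```

```text
[ 519.95410786 -173.31936699] 1.7340599900679226 4138 2.3136800828940642
(-117, 80) [ 0.4006 -0.0969  0.005 ] [240.3  87.7]
(-90, 80) [ 0.4276 -0.0961  0.005 ] [264.5  86.2]
(80, -30) [ 0.6008 -0.2009  0.06  ] [433.  184.9]
(80, -145) [ 0.6043 -0.3158  0.017 ] [409.4 265. ]
```

```bash
python3 -m inch '[{"tx":1,"ty":0,"tz":0,"rx":0,"ry":0,"rz":0,"hand":85},{"tx":1,"ty":0,"tz":0,"rx":0,"ry":0,"rz":0,"hand":85},{"tx":1,"ty":0,"tz":0,"rx":0,"ry":0,"rz":0,"hand":85},{"tx":1,"ty":0,"tz":0,"rx":0,"ry":0,"rz":0,"hand":85},{"tx":1,"ty":0,"tz":0,"rx":0,"ry":0,"rz":0,"hand":85},{"tx":1,"ty":0,"tz":0,"rx":0,"ry":0,"rz":0,"hand":85},{"tx":1,"ty":0,"tz":0,"rx":0,"ry":0,"rz":0,"hand":85},{"tx":1,"ty":0,"tz":0,"rx":0,"ry":0,"rz":0,"hand":85},{"tx":1,"ty":0,"tz":0,"rx":0,"ry":0,"rz":0,"hand":85},{"tx":0.7,"ty":0,"tz":0,"rx":0,"ry":0,"rz":0,"hand":85}]'
python3 -m inch '[{"tx":0,"ty":0,"tz":0,"rx":0,"ry":0,"rz":-1,"hand":85},{"tx":0,"ty":0,"tz":0,"rx":0,"ry":0,"rz":-1,"hand":85},{"tx":0,"ty":0,"tz":0,"rx":0,"ry":0,"rz":-1,"hand":85},{"tx":0,"ty":0,"tz":0,"rx":0,"ry":0,"rz":-1,"hand":85},{"tx":0,"ty":0,"tz":0,"rx":0,"ry":0,"rz":-1,"hand":85},{"tx":0,"ty":0,"tz":0,"rx":0,"ry":0,"rz":-1,"hand":85},{"tx":0,"ty":0,"tz":0,"rx":0,"ry":0,"rz":-1,"hand":85},{"tx":0,"ty":0,"tz":0,"rx":0,"ry":0,"rz":-1,"hand":85},{"tx":0,"ty":0,"tz":0,"rx":0,"ry":0,"rz":-1,"hand":85},{"tx":0,"ty":0,"tz":0,"rx":0,"ry":0,"rz":-1,"hand":85}]'
cat > sh.py <<'E'
from h import *
def shuttle(p,zt=.04,near=None):
    hsv=cv2.cvtColor(p['pixels'],cv2.COLOR_RGB2HSV)
    m=cv2.inRange(hsv,(8,140,110),(22,255,255))
    m=cv2.morphologyEx(m,cv2.MORPH_CLOSE,np.ones((25,25)))
    n,l,st,c=cv2.connectedComponentsWithStats(m); i=1+np.argmax(st[1:,4])
    v,u=np.nonzero(l==i)
    Q=np.array([back(p,a,b,zt)[:2] for a,b in zip(u,v)],np.float32)*1e3
    return cv2.minAreaRect(Q),st[i],c[i]
E
python3 - <<'E'
from h import *; from sh import *
import pickle
p=snap('wrist','w3.png');s=ctrl.sense();print(s['joints'],s['tool_pos'],np.round(s['ee_rot'],3))
pickle.dump({k:p[k] for k in('fx','fy','cx','cy','c2w','pixels')},open('w3.pkl','wb'))
print(shuttle(p))
for r in models.silhouettes('shuttle',p): print(r['confidence'],r['bbox'])
E
```

```text
t: 4.0
tool_pos: [0.4557, 0.2874, 0.2506]
ee_rot: [[0.032, 0.999, 0.0], [0.999, -0.032, 0.002], [0.002, 0.0, -1.0]]
wrist_force: [0.7, -0.6, 0.5]
width: 0.085
grasp_force: 0.0
t: 5.0
tool_pos: [0.4565, 0.2835, 0.2503]
ee_rot: [[-0.979, 0.202, 0.0], [0.202, 0.979, -0.0], [-0.0, -0.0, -1.0]]
wrist_force: [-0.0, -0.2, -0.1]
width: 0.085
grasp_force: 0.0
[ 0.07689128  0.39511483 -0.93636447  1.83832075  0.35763595  1.08868166
  0.38191558] [0.45648744 0.28341851 0.25012752] [[-0.981  0.195 -0.   ]
 [ 0.195  0.981 -0.   ]
 [ 0.    -0.    -1.   ]]
(((462.24139404296875, 341.16351318359375), (26.905221939086914, 80.39524841308594), 77.99378204345703), array([ 319,  142,   28,   73, 1747], dtype=int32), array([332.31768746, 177.70635375]))
0.92 [328.8, 182.6, 33.4, 74.3]
0.79 [336.4, 34.8, 48.5, 69.5]
```

View pics/w3.png

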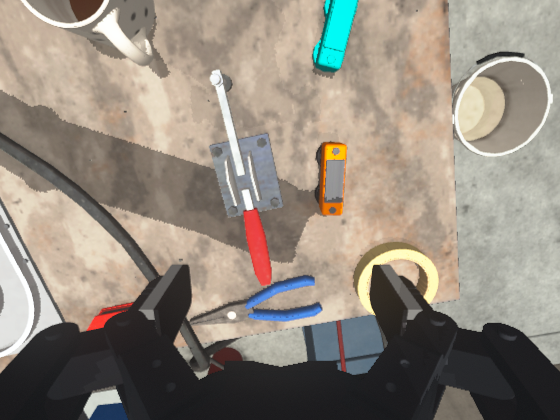

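Orange shuttle at (333,178), lined up with the tool; turquoise look-alike at (336,35), toggle clamp at left (245,170). I will open the fingers only partly, go above the tail and look again.

```bash
python3 -m inch '[{"tx":0.15,"ty":0.3,"tz":0.5,"rx":0,"ry":0,"rz":0,"hand":54},{"tx":0.15,"ty":0.3,"tz":0.5,"rx":0,"ry":0,"rz":0,"hand":54},{"tx":0.15,"ty":0.3,"tz":0.5,"rx":0,"ry":0,"rz":0,"hand":54},{"tx":0.15,"ty":0.3,"tz":0.5,"rx":0,"ry":0,"rz":0,"hand":54},{"tx":0,"ty":0,"tz":0,"rx":0,"ry":0,"rz":0,"hand":54},{"tx":0,"ty":0,"tz":0,"rx":0,"ry":0,"rz":0,"hand":54}]'
python3 - <<'E'
from h import *; from sh import *
p=snap('wrist','w4.png');s=ctrl.sense();print(s['tool_pos'],np.round(s['ee_rot'],4))
(c,wh,a),st,cc=shuttle(p);print(c,wh,a,st)
print('cam',p['c2w'][:3,3])
o=np.append(c,0)/1e3-s['tool_pos'];print('origin in tool mm',1e3*s['ee_rot'].T@o)
E
```

```text
t: 5.7
tool_pos: [0.439, 0.3485, 0.1503]
ee_rot: [[-0.979, 0.206, -0.001], [0.206, 0.979, -0.001], [0.0, -0.001, -1.0]]
wrist_force: [-0.1, 0.6, -0.5]
width: 0.0541
grasp_force: 0.0
[0.43971561 0.34830589 0.15100156] [[-9.785e-01  2.061e-01  7.000e-04]
 [ 2.061e-01  9.785e-01 -1.000e-04]
 [-7.000e-04  0.000e+00 -1.000e+00]]
(460.6346435546875, 343.375732421875) (23.823118209838867, 84.5075454711914) 77.94647216796875 [ 264  188   31   97 2795]
cam [0.36510811 0.36488591 0.27492061]
origin in tool mm [-21.37710863  -0.51628168 151.01700625]
```

View pics/w4.png

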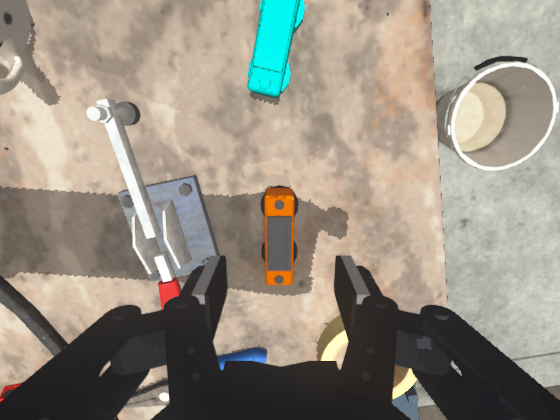

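The shuttle is at (279,235), centred between the fingers and aligned; measured origin is about 23 mm ahead of the grip point, as wanted. I descend and grip.

```bash
python3 -m inch '[{"tx":0,"ty":-0.01,"tz":0.46,"rx":0,"ry":0,"rz":0,"hand":54},{"tx":0,"ty":0,"tz":0.46,"rx":0,"ry":0,"rz":0,"hand":54},{"tx":0,"ty":0,"tz":0.46,"rx":0,"ry":0,"rz":0,"hand":54},{"tx":0,"ty":0,"tz":0.46,"rx":0,"ry":0,"rz":0,"hand":54},{"tx":0,"ty":0,"tz":0.46,"rx":0,"ry":0,"rz":0,"hand":54},{"tx":0,"ty":0,"tz":0,"rx":0,"ry":0,"rz":0,"hand":54},{"tx":0,"ty":0,"tz":0,"rx":0,"ry":0,"rz":0,"hand":20},{"tx":0,"ty":0,"tz":0,"rx":0,"ry":0,"rz":0,"hand":20},{"tx":0,"ty":0,"tz":0,"rx":0,"ry":0,"rz":0,"hand":20},{"tx":0,"ty":0,"tz":0,"rx":0,"ry":0,"rz":0,"hand":20}]' 70
python3 -m inch '[{"tx":0,"ty":0,"tz":0,"rx":0,"ry":0,"rz":0,"hand":20},{"tx":0,"ty":0,"tz":0,"rx":0,"ry":0,"rz":0,"hand":20},{"tx":0,"ty":0,"tz":0,"rx":0,"ry":0,"rz":0,"hand":20}]' 70
```

```text
t: 6.75
tool_pos: [0.4402, 0.3485, 0.0374]
ee_rot: [[-0.979, 0.204, 0.003], [0.204, 0.979, 0.001], [-0.002, 0.002, -1.0]]
wrist_force: [-0.7, -1.4, 5.2]
width: 0.0228
grasp_force: 69.9
t: 7.05
tool_pos: [0.4402, 0.3484, 0.0374]
ee_rot: [[-0.979, 0.204, 0.003], [0.204, 0.979, 0.001], [-0.002, 0.002, -1.0]]
wrist_force: [0.3, -2.5, 6.2]
width: 0.0224
grasp_force: 69.9
```

```bash
python3 -m inch '[{"tx":0,"ty":0,"tz":-0.4,"rx":0,"ry":0,"rz":0,"hand":20},{"tx":0,"ty":0,"tz":-0.7,"rx":0,"ry":0,"rz":0,"hand":20},{"tx":0,"ty":0,"tz":-0.8,"rx":0,"ry":0,"rz":0,"hand":20},{"tx":0,"ty":0,"tz":-0.8,"rx":0,"ry":0,"rz":0,"hand":20},{"tx":0,"ty":0,"tz":-0.5,"rx":0,"ry":0,"rz":0,"hand":20},{"tx":0,"ty":0,"tz":0,"rx":0,"ry":0,"rz":-0.8,"hand":20},{"tx":0,"ty":0,"tz":0,"rx":0,"ry":0,"rz":-0.9,"hand":20},{"tx":0,"ty":0,"tz":0,"rx":0,"ry":0,"rz":0,"hand":20}]'
python3 - <<'E'
from h import *
s=ctrl.sense();R=s['ee_rot'];d=np.array([.449,-.0954,.19])-s['tool_pos'];print(s['tool_pos'],R.T@d/.05,np.degrees(np.arctan2(R[1,0],R[0,0])),s['joints'])
E
```

```text
t: 7.85
tool_pos: [0.4391, 0.3475, 0.196]
ee_rot: [[-0.999, -0.033, 0.001], [-0.033, 0.999, -0.0], [-0.001, -0.0, -1.0]]
wrist_force: [-0.3, -0.6, -3.3]
width: 0.0226
grasp_force: 69.3
[0.43905576 0.34750813 0.19599763] [ 0.09575007 -8.8598688   0.12060351] -178.09506692623006 [-0.06095972  0.51655532 -0.94559438  1.84182989  0.48539302  1.03395221
  0.40174334]
```

```bash
python3 -m inch '[{"tx":0.01,"ty":-0.5,"tz":0,"rx":0,"ry":0,"rz":0,"hand":20},{"tx":0.01,"ty":-0.95,"tz":0,"rx":0,"ry":0,"rz":0,"hand":20},{"tx":0.01,"ty":-1,"tz":0,"rx":0,"ry":0,"rz":0,"hand":20},{"tx":0.01,"ty":-1,"tz":0,"rx":0,"ry":0,"rz":0,"hand":20},{"tx":0.01,"ty":-1,"tz":0,"rx":0,"ry":0,"rz":0,"hand":20},{"tx":0.01,"ty":-1,"tz":0,"rx":0,"ry":0,"rz":0,"hand":20},{"tx":0.01,"ty":-1,"tz":0,"rx":0,"ry":0,"rz":0,"hand":20},{"tx":0.01,"ty":-1,"tz":0,"rx":0,"ry":0,"rz":0,"hand":20},{"tx":0.01,"ty":-0.9,"tz":0,"rx":0,"ry":0,"rz":0,"hand":20},{"tx":0.01,"ty":-0.5,"tz":0,"rx":0,"ry":0,"rz":0,"hand":20}]'
python3 -m inch '[{"tx":0,"ty":0,"tz":0.5,"rx":0,"ry":0,"rz":0,"hand":20},{"tx":0,"ty":0,"tz":0.5,"rx":0,"ry":0,"rz":0,"hand":20},{"tx":0,"ty":0,"tz":0.5,"rx":0,"ry":0,"rz":0,"hand":20},{"tx":0,"ty":0,"tz":0.2,"rx":0,"ry":0,"rz":0,"hand":20},{"tx":0,"ty":0,"tz":0,"rx":0,"ry":0,"rz":0,"hand":20},{"tx":0,"ty":0,"tz":0,"rx":0,"ry":0,"rz":0,"hand":20}]'
python3 - <<'E'
from h import *; from sh import *; from fit import guide_fit
p=snap('wrist','w5.png');s=ctrl.sense();R=s['ee_rot'];z=s['tool_pos'][2]
d=np.array([.449,-.0954,.0424])-s['tool_pos'];print(s['tool_pos'],R.T@d/.05,np.degrees(np.arctan2(R[1,0],R[0,0])))
(c,wh,a),st,cc=shuttle(p,zt=z+.004);print(c,wh,a)
print('origin in tool mm',1e3*R.T@(np.append(c,0)/1e3-s['tool_pos']))
try: print(guide_fit(p,[520,-173.3,.0303]))
except Exception as e: print(e)
E
```

```text
t: 8.85
tool_pos: [0.4476, -0.0988, 0.1953]
ee_rot: [[-1.0, -0.024, -0.001], [-0.024, 1.0, -0.002], [0.001, -0.002, -1.0]]
wrist_force: [0.5, 0.8, -4.8]
width: 0.0225
grasp_force: 69.7
t: 9.45
tool_pos: [0.4492, -0.0942, 0.1112]
ee_rot: [[-0.999, -0.032, 0.001], [-0.032, 0.999, -0.0], [-0.001, -0.0, -1.0]]
wrist_force: [0.1, 0.9, -2.9]
width: 0.0222
grasp_force: 69.6
[ 0.44951618 -0.09426919  0.11145022] [ 0.01364325 -0.02162009  1.38099152] -178.15353372359584
(455.1784973144531, -93.3270263671875) (65.08655548095703, 23.12127685546875) 1.064859390258789
origin in tool mm [ -5.48019919   0.81182737 111.4603475 ]
(array([ 5.19422255e+02, -1.73041653e+02,  4.93406587e-02]), np.int64(1451), np.float64(2.3067981278828604))
```

View pics/w5.png

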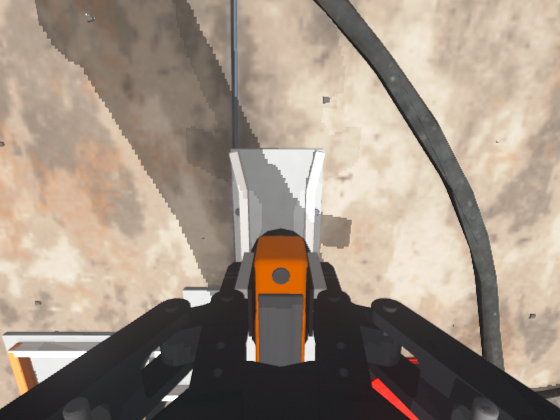

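The shuttle sits in the grip (280,290) above the entry leg, mouth at (277,152), centred between the rails. I lower it.

```bash
python3 -m inch '[{"tx":0.01,"ty":-0.02,"tz":0.4,"rx":0,"ry":0,"rz":0,"hand":20},{"tx":0,"ty":0,"tz":0.4,"rx":0,"ry":0,"rz":0,"hand":20},{"tx":0,"ty":0,"tz":0.3,"rx":0,"ry":0,"rz":0,"hand":20},{"tx":0,"ty":0,"tz":0.15,"rx":0,"ry":0,"rz":0,"hand":20},{"tx":0,"ty":0,"tz":0.08,"rx":0,"ry":0,"rz":0,"hand":20},{"tx":0,"ty":0,"tz":0.02,"rx":0,"ry":0,"rz":0,"hand":20},{"tx":0,"ty":0,"tz":0,"rx":0,"ry":0,"rz":0,"hand":20},{"tx":0,"ty":0,"tz":0,"rx":0,"ry":0,"rz":0,"hand":20}]'
cat > path.py <<'E'
from h import *
# grip = tool origin; shuttle origin 'off' mm ahead (tool -x). guide pose:
G=np.array([519.95,-173.3,0.03026])
L=[90,80*np.pi/2,145]
def cl(s):  # s=0 at bend start
    if s<0: return np.array([s,80.])
    if s<L[1]: a=s/80; return 80*np.array([np.sin(a),np.cos(a)])
    return np.array([80.,-(s-L[1])])
from scipy.optimize import brentq
def pose(s,off):  # s of rear shoe -> world grip (m), heading (rad, world)
    r=cl(s); s2=brentq(lambda t:np.linalg.norm(cl(t)-r)-46,s+20,s+60); f=cl(s2)
    h=(f-r)/46; g=(r+f)/2-h*off; c,n=np.cos(G[2]),np.sin(G[2]); M=np.array([[c,-n],[n,c]])
    return (M@g+G[:2])/1e3, np.arctan2(h[1],h[0])+G[2], (r+f)/2
def rows(s0,s1,n,off,st=None,xy=None,yaw=None):
    # rows from current commanded (xy, heading) ; tool x = -heading dir, tool y: world right-handed with z down
    if xy is None:
        st=ctrl.sense();xy=st['tool_pos'][:2];R=st['ee_rot'];yaw=np.arctan2(-R[1,0],-R[0,0])
    for s in np.linspace(s0,s1,n+1)[1:]:
        p,h,o=pose(s,off); d=(p-xy)*20; X=-np.array([np.cos(yaw),np.sin(yaw)]); Y=np.array([X[1],-X[0]])
        rz=-np.degrees((h-yaw+np.pi)%(2*np.pi)-np.pi)/8
        print('{"tx":%.2f,"ty":%.2f,"tz":0,"rx":0,"ry":0,"rz":%.2f,"hand":20}  s=%.0f o=%s'%(d@X,d@Y,rz,s,np.round(o)))
        # as rounded
        xy=xy+(round(d@X,2)*X+round(d@Y,2)*Y)/20; yaw=yaw-np.radians(round(rz,2)*8)
    print('end',xy,yaw)
E
python3 - <<'E'
from path import *
rows(-68,102.7,20,23.5)
E
```

```text
t: 10.3
tool_pos: [0.4486, -0.0955, 0.0434]
ee_rot: [[-0.999, -0.033, 0.001], [-0.033, 0.999, -0.0], [-0.001, -0.0, -1.0]]
wrist_force: [0.0, -0.0, -3.8]
width: 0.0227
grasp_force: 69.8
{"tx":-0.18,"ty":0.00,"tz":0,"rx":0,"ry":0,"rz":0.02,"hand":20}  s=-59 o=[-36.  80.]
{"tx":-0.17,"ty":0.00,"tz":0,"rx":0,"ry":0,"rz":-0.00,"hand":20}  s=-51 o=[-28.  80.]
{"tx":-0.17,"ty":0.00,"tz":0,"rx":0,"ry":0,"rz":0.01,"hand":20}  s=-42 o=[-19.  80.]
{"tx":-0.17,"ty":0.00,"tz":0,"rx":0,"ry":0,"rz":0.13,"hand":20}  s=-34 o=[-11.  80.]
{"tx":-0.17,"ty":0.01,"tz":0,"rx":0,"ry":0,"rz":0.28,"hand":20}  s=-25 o=[-2. 79.]
{"tx":-0.17,"ty":0.01,"tz":0,"rx":0,"ry":0,"rz":0.42,"hand":20}  s=-17 o=[ 6. 77.]
{"tx":-0.17,"ty":0.02,"tz":0,"rx":0,"ry":0,"rz":0.57,"hand":20}  s=-8 o=[14. 76.]
{"tx":-0.17,"ty":0.03,"tz":0,"rx":0,"ry":0,"rz":0.70,"hand":20}  s=0 o=[22. 73.]
{"tx":-0.17,"ty":0.04,"tz":0,"rx":0,"ry":0,"rz":0.76,"hand":20}  s=9 o=[30. 71.]
{"tx":-0.16,"ty":0.04,"tz":0,"rx":0,"ry":0,"rz":0.77,"hand":20}  s=17 o=[37. 67.]
{"tx":-0.17,"ty":0.05,"tz":0,"rx":0,"ry":0,"rz":0.76,"hand":20}  s=26 o=[44. 63.]
{"tx":-0.16,"ty":0.04,"tz":0,"rx":0,"ry":0,"rz":0.77,"hand":20}  s=34 o=[51. 58.]
{"tx":-0.17,"ty":0.04,"tz":0,"rx":0,"ry":0,"rz":0.76,"hand":20}  s=43 o=[56. 52.]
{"tx":-0.16,"ty":0.04,"tz":0,"rx":0,"ry":0,"rz":0.76,"hand":20}  s=51 o=[62. 45.]
{"tx":-0.17,"ty":0.04,"tz":0,"rx":0,"ry":0,"rz":0.77,"hand":20}  s=60 o=[66. 39.]
{"tx":-0.17,"ty":0.04,"tz":0,"rx":0,"ry":0,"rz":0.76,"hand":20}  s=69 o=[70. 31.]
{"tx":-0.16,"ty":0.04,"tz":0,"rx":0,"ry":0,"rz":0.77,"hand":20}  s=77 o=[73. 24.]
{"tx":-0.17,"ty":0.05,"tz":0,"rx":0,"ry":0,"rz":0.72,"hand":20}  s=86 o=[75. 16.]
{"tx":-0.16,"ty":0.04,"tz":0,"rx":0,"ry":0,"rz":0.58,"hand":20}  s=94 o=[77.  8.]
{"tx":-0.17,"ty":0.03,"tz":0,"rx":0,"ry":0,"rz":0.45,"hand":20}  s=103 o=[78. -0.]
end [ 0.59583104 -0.14780924] -1.4698257560560606
```

```bash
python3 -m inch '[{"tx":0,"ty":0,"tz":0.03,"rx":0,"ry":0,"rz":0,"hand":20},{"tx":0,"ty":0,"tz":0,"rx":0,"ry":0,"rz":0,"hand":32},{"tx":0,"ty":0,"tz":0,"rx":0,"ry":0,"rz":0,"hand":32},{"tx":0,"ty":0,"tz":0,"rx":0,"ry":0,"rz":0,"hand":32},{"tx":0,"ty":0,"tz":-0.02,"rx":0,"ry":0,"rz":0,"hand":20},{"tx":0,"ty":0,"tz":0,"rx":0,"ry":0,"rz":0,"hand":20},{"tx":0,"ty":0,"tz":0,"rx":0,"ry":0,"rz":0,"hand":20},{"tx":0,"ty":0,"tz":0,"rx":0,"ry":0,"rz":0,"hand":20}]' 60
python3 -m inch '[{"tx":-0.17,"ty":0,"tz":0,"rx":0,"ry":0,"rz":0,"hand":20},{"tx":-0.17,"ty":0,"tz":0,"rx":0,"ry":0,"rz":0.02,"hand":20},{"tx":-0.17,"ty":0,"tz":0,"rx":0,"ry":0,"rz":0.01,"hand":20},{"tx":0,"ty":0,"tz":0,"rx":0,"ry":0,"rz":0,"hand":20}]'
python3 - <<'E'
from path import *
p=snap('wrist','w6.png')
rows(-42,102.7,17,23.5)
E
```

```text
t: 11.1
tool_pos: [0.448, -0.0955, 0.0423]
ee_rot: [[-0.999, -0.033, -0.0], [-0.033, 0.999, -0.0], [0.0, -0.0, -1.0]]
wrist_force: [-0.6, -1.1, 0.5]
width: 0.0227
grasp_force: 59.3
t: 11.5
tool_pos: [0.4742, -0.0944, 0.0423]
ee_rot: [[-1.0, -0.029, 0.001], [-0.029, 1.0, 0.0], [-0.001, 0.0, -1.0]]
wrist_force: [1.4, 0.7, -3.4]
width: 0.0229
grasp_force: 59.2
{"tx":-0.19,"ty":-0.00,"tz":0,"rx":0,"ry":0,"rz":0.14,"hand":20}  s=-33 o=[-10.  80.]
{"tx":-0.17,"ty":0.00,"tz":0,"rx":0,"ry":0,"rz":0.28,"hand":20}  s=-25 o=[-2. 79.]
{"tx":-0.17,"ty":0.01,"tz":0,"rx":0,"ry":0,"rz":0.43,"hand":20}  s=-16 o=[ 6. 77.]
{"tx":-0.17,"ty":0.02,"tz":0,"rx":0,"ry":0,"rz":0.57,"hand":20}  s=-8 o=[15. 75.]
{"tx":-0.17,"ty":0.04,"tz":0,"rx":0,"ry":0,"rz":0.71,"hand":20}  s=1 o=[23. 73.]
{"tx":-0.16,"ty":0.04,"tz":0,"rx":0,"ry":0,"rz":0.76,"hand":20}  s=9 o=[30. 70.]
{"tx":-0.17,"ty":0.04,"tz":0,"rx":0,"ry":0,"rz":0.76,"hand":20}  s=18 o=[37. 67.]
{"tx":-0.16,"ty":0.04,"tz":0,"rx":0,"ry":0,"rz":0.76,"hand":20}  s=26 o=[44. 62.]
{"tx":-0.17,"ty":0.04,"tz":0,"rx":0,"ry":0,"rz":0.77,"hand":20}  s=35 o=[51. 57.]
{"tx":-0.16,"ty":0.05,"tz":0,"rx":0,"ry":0,"rz":0.76,"hand":20}  s=43 o=[57. 52.]
{"tx":-0.17,"ty":0.04,"tz":0,"rx":0,"ry":0,"rz":0.76,"hand":20}  s=52 o=[62. 45.]
{"tx":-0.17,"ty":0.04,"tz":0,"rx":0,"ry":0,"rz":0.76,"hand":20}  s=60 o=[66. 39.]
{"tx":-0.16,"ty":0.04,"tz":0,"rx":0,"ry":0,"rz":0.76,"hand":20}  s=69 o=[70. 31.]
{"tx":-0.17,"ty":0.04,"tz":0,"rx":0,"ry":0,"rz":0.77,"hand":20}  s=77 o=[73. 24.]
{"tx":-0.16,"ty":0.04,"tz":0,"rx":0,"ry":0,"rz":0.71,"hand":20}  s=86 o=[75. 16.]
{"tx":-0.17,"ty":0.04,"tz":0,"rx":0,"ry":0,"rz":0.58,"hand":20}  s=94 o=[77.  8.]
{"tx":-0.16,"ty":0.04,"tz":0,"rx":0,"ry":0,"rz":0.45,"hand":20}  s=103 o=[78. -0.]
end [ 0.59601136 -0.14757603] -1.4694405292701314
```

View pics/w6.png

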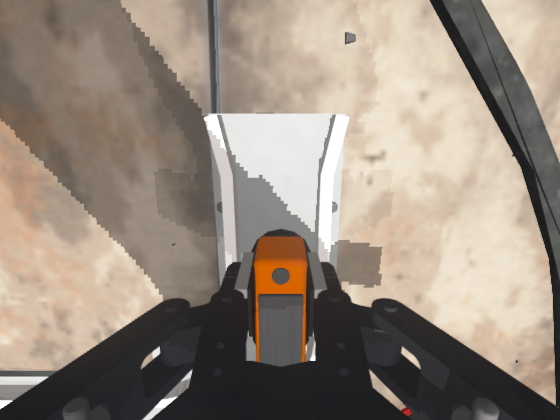

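The shuttle is down between the rails with its tail at (280,250), mid-channel, and side forces are near zero. On into the bend.

```bash
python3 -m inch '[{"tx":-0.18,"ty":0,"tz":0.01,"rx":0,"ry":0,"rz":0.14,"hand":20},{"tx":-0.17,"ty":0,"tz":0,"rx":0,"ry":0,"rz":0.28,"hand":20},{"tx":-0.17,"ty":0.01,"tz":0,"rx":0,"ry":0,"rz":0.43,"hand":20},{"tx":-0.17,"ty":0.02,"tz":0,"rx":0,"ry":0,"rz":0.57,"hand":20},{"tx":-0.17,"ty":0.04,"tz":0,"rx":0,"ry":0,"rz":0.71,"hand":20},{"tx":-0.16,"ty":0.04,"tz":0,"rx":0,"ry":0,"rz":0.76,"hand":20},{"tx":-0.17,"ty":0.04,"tz":0,"rx":0,"ry":0,"rz":0.76,"hand":20},{"tx":-0.16,"ty":0.04,"tz":0,"rx":0,"ry":0,"rz":0.76,"hand":20},{"tx":0,"ty":0,"tz":0,"rx":0,"ry":0,"rz":0,"hand":20},{"tx":0,"ty":0,"tz":0,"rx":0,"ry":0,"rz":0,"hand":20}]'
python3 - <<'E'
from path import *
print(pose(26,23.5))
rows(26,102.7,9,23.5)
E
```

```text
t: 12.55
tool_pos: [0.5428, -0.0958, 0.0421]
ee_rot: [[-0.834, 0.552, 0.002], [0.552, 0.834, 0.001], [-0.001, 0.002, -1.0]]
wrist_force: [1.1, 2.8, 2.1]
width: 0.023
grasp_force: 60.0
(array([ 0.5427728 , -0.09647312]), np.float64(-0.5863556103930886), array([44.30902842, 62.51167892]))
{"tx":-0.17,"ty":0.03,"tz":0,"rx":0,"ry":0,"rz":0.78,"hand":20}  s=35 o=[51. 57.]
{"tx":-0.17,"ty":0.04,"tz":0,"rx":0,"ry":0,"rz":0.76,"hand":20}  s=43 o=[57. 52.]
{"tx":-0.16,"ty":0.04,"tz":0,"rx":0,"ry":0,"rz":0.76,"hand":20}  s=52 o=[62. 45.]
{"tx":-0.17,"ty":0.04,"tz":0,"rx":0,"ry":0,"rz":0.77,"hand":20}  s=60 o=[66. 39.]
{"tx":-0.16,"ty":0.05,"tz":0,"rx":0,"ry":0,"rz":0.76,"hand":20}  s=69 o=[70. 31.]
{"tx":-0.17,"ty":0.04,"tz":0,"rx":0,"ry":0,"rz":0.76,"hand":20}  s=77 o=[73. 24.]
{"tx":-0.17,"ty":0.04,"tz":0,"rx":0,"ry":0,"rz":0.72,"hand":20}  s=86 o=[75. 16.]
{"tx":-0.16,"ty":0.04,"tz":0,"rx":0,"ry":0,"rz":0.58,"hand":20}  s=94 o=[77.  8.]
{"tx":-0.17,"ty":0.03,"tz":0,"rx":0,"ry":0,"rz":0.45,"hand":20}  s=103 o=[78. -0.]
end [ 0.59570688 -0.14794709] -1.469727138002598
```

Tracking well, forces are tiny.

```bash
python3 -m inch '[{"tx":-0.17,"ty":0.03,"tz":0,"rx":0,"ry":0,"rz":0.78,"hand":20},{"tx":-0.17,"ty":0.04,"tz":0,"rx":0,"ry":0,"rz":0.76,"hand":20},{"tx":-0.16,"ty":0.04,"tz":0,"rx":0,"ry":0,"rz":0.76,"hand":20},{"tx":-0.17,"ty":0.04,"tz":0,"rx":0,"ry":0,"rz":0.77,"hand":20},{"tx":-0.16,"ty":0.05,"tz":0,"rx":0,"ry":0,"rz":0.76,"hand":20},{"tx":-0.17,"ty":0.04,"tz":0,"rx":0,"ry":0,"rz":0.76,"hand":20},{"tx":-0.17,"ty":0.04,"tz":0,"rx":0,"ry":0,"rz":0.72,"hand":20},{"tx":0,"ty":0,"tz":0,"rx":0,"ry":0,"rz":0,"hand":20},{"tx":0,"ty":0,"tz":0,"rx":0,"ry":0,"rz":0,"hand":20}]'
python3 - <<'E'
from path import *
print(pose(86,23.5))
# final: rear shoe s such that grip guide y = -9 -> origin y=-32.5
for s in (134.6,136.6):print(s,pose(s,23.5))
rows(86,134.6,6,23.5)
print(ctrl.sense()['joints'])
E
```

```text
t: 13.45
tool_pos: [0.5886, -0.1333, 0.0421]
ee_rot: [[-0.243, 0.97, 0.002], [0.97, 0.243, -0.0], [-0.0, 0.002, -1.0]]
wrist_force: [1.9, 1.7, 2.5]
width: 0.0227
grasp_force: 60.1
(array([ 0.58901407, -0.13264433]), np.float64(-1.329566385687106), array([75.18360602, 15.56852946]))
134.6 (array([ 0.60016862, -0.179312  ]), np.float64(-1.5405363267948966), array([ 80.        , -31.93629386]))
136.6 (array([ 0.60022913, -0.18131109]), np.float64(-1.5405363267948966), array([ 80.        , -33.93629386]))
{"tx":-0.15,"ty":0.05,"tz":0,"rx":0,"ry":0,"rz":0.58,"hand":20}  s=94 o=[77.  8.]
{"tx":-0.16,"ty":0.03,"tz":0,"rx":0,"ry":0,"rz":0.43,"hand":20}  s=102 o=[78.  0.]
{"tx":-0.16,"ty":0.03,"tz":0,"rx":0,"ry":0,"rz":0.30,"hand":20}  s=110 o=[79. -8.]
{"tx":-0.16,"ty":0.02,"tz":0,"rx":0,"ry":0,"rz":0.18,"hand":20}  s=118 o=[ 80. -16.]
{"tx":-0.16,"ty":0.00,"tz":0,"rx":0,"ry":0,"rz":0.05,"hand":20}  s=126 o=[ 80. -24.]
{"tx":-0.16,"ty":0.00,"tz":0,"rx":0,"ry":0,"rz":0.00,"hand":20}  s=135 o=[ 80. -32.]
end [ 0.59997237 -0.17932354] -1.5401238606799914
[ 0.41681764  0.65512559 -0.39796982  1.85268955  0.37239578  0.70561865
  0.05215109]
```

```bash
python3 -m inch '[{"tx":-0.15,"ty":0.05,"tz":0,"rx":0,"ry":0,"rz":0.58,"hand":20},{"tx":-0.16,"ty":0.03,"tz":0,"rx":0,"ry":0,"rz":0.43,"hand":20},{"tx":-0.16,"ty":0.03,"tz":0,"rx":0,"ry":0,"rz":0.3,"hand":20},{"tx":-0.16,"ty":0.02,"tz":0,"rx":0,"ry":0,"rz":0.18,"hand":20},{"tx":-0.16,"ty":0,"tz":0,"rx":0,"ry":0,"rz":0.05,"hand":20},{"tx":-0.14,"ty":0,"tz":0,"rx":0,"ry":0,"rz":0,"hand":20},{"tx":0,"ty":0,"tz":0,"rx":0,"ry":0,"rz":0,"hand":20},{"tx":0,"ty":0,"tz":0,"rx":0,"ry":0,"rz":0,"hand":20}]'
```

```text
t: 14.25
tool_pos: [0.5993, -0.1781, 0.0421]
ee_rot: [[-0.03, 1.0, 0.001], [1.0, 0.03, 0.001], [0.0, 0.001, -1.0]]
wrist_force: [-0.6, 1.5, 3.9]
width: 0.0229
grasp_force: 60.3
```

Nose is under the bar. I release, rise, cross over the bar and look.

```bash
python3 -m inch '[{"tx":0,"ty":0,"tz":0,"rx":0,"ry":0,"rz":0,"hand":40},{"tx":0,"ty":0,"tz":0,"rx":0,"ry":0,"rz":0,"hand":40},{"tx":0,"ty":0,"tz":0,"rx":0,"ry":0,"rz":0,"hand":40},{"tx":0,"ty":0,"tz":-0.3,"rx":0,"ry":0,"rz":0,"hand":40},{"tx":0,"ty":0,"tz":-0.7,"rx":0,"ry":0,"rz":0,"hand":40},{"tx":0,"ty":0,"tz":-0.8,"rx":0,"ry":0,"rz":0,"hand":40},{"tx":0,"ty":0,"tz":-0.2,"rx":0,"ry":0,"rz":0,"hand":40},{"tx":-0.5,"ty":0,"tz":0,"rx":0,"ry":0,"rz":0,"hand":40},{"tx":-0.46,"ty":0,"tz":0,"rx":0,"ry":0,"rz":0,"hand":40},{"tx":0,"ty":0,"tz":0,"rx":0,"ry":0,"rz":0,"hand":40}]'
python3 - <<'E'
from path import *
p=snap('wrist','w7.png');s=ctrl.sense();R=s['ee_rot']
c,n=np.cos(G[2]),np.sin(G[2]);M=np.array([[c,-n],[n,c]])
print('tcp guide',M.T@(s['tool_pos'][:2]*1e3-G[:2]),np.degrees(np.arctan2(R[1,0],R[0,0])),s['tool_pos'])
for x,y,z in((80,-30,60),(80,-145,17),(80,-70,43),(80,-55,45)): print((x,y,z),np.round(proj(p,np.append(M@[x,y]+G[:2],z)/1e3)))
E
```

```text
t: 15.25
tool_pos: [0.5996, -0.2313, 0.1423]
ee_rot: [[-0.022, 1.0, -0.0], [1.0, 0.022, -0.003], [-0.003, -0.0, -1.0]]
wrist_force: [-1.2, 0.3, -0.3]
width: 0.04
grasp_force: 0.0
tcp guide [ 78.16420733 -57.89541077] 91.36878213994387 [ 0.59983007 -0.22880402  0.14213184]
(80, -30, 60) [283. 183.]
(80, -145, 17) [283. 295.]
(80, -70, 43) [283. 229.]
(80, -55, 45) [283. 211.]
```

View pics/w7.png

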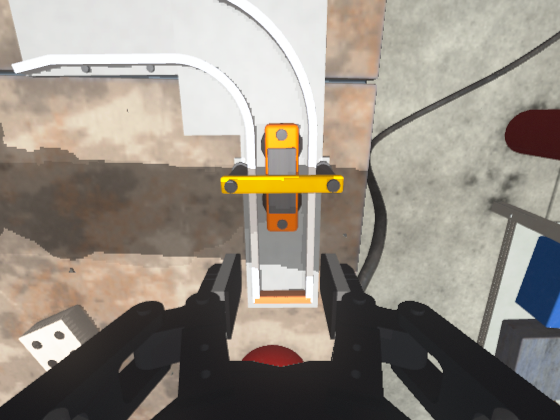

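The bar is at (282,184) with the nose out beyond it to row 230, and the stop is at (282,299), all matching the model to about 2 mm. The fingers straddle the nose, clear of the bar; descend and grip.

```bash
python3 -m inch '[{"tx":0.03,"ty":0.03,"tz":0.5,"rx":0,"ry":0,"rz":-0.03,"hand":40},{"tx":0,"ty":0,"tz":0.5,"rx":0,"ry":0,"rz":0,"hand":40},{"tx":0,"ty":0,"tz":0.5,"rx":0,"ry":0,"rz":0,"hand":40},{"tx":0,"ty":0,"tz":0.35,"rx":0,"ry":0,"rz":0,"hand":40},{"tx":0,"ty":0,"tz":0.15,"rx":0,"ry":0,"rz":0,"hand":40},{"tx":0,"ty":0,"tz":0,"rx":0,"ry":0,"rz":0,"hand":40},{"tx":0,"ty":0,"tz":0,"rx":0,"ry":0,"rz":0,"hand":20},{"tx":0,"ty":0,"tz":0,"rx":0,"ry":0,"rz":0,"hand":20},{"tx":0,"ty":0,"tz":0,"rx":0,"ry":0,"rz":0,"hand":20},{"tx":0,"ty":0,"tz":0,"rx":0,"ry":0,"rz":0,"hand":20}]' 60
```

```text
t: 16.3
tool_pos: [0.6027, -0.2251, 0.0431]
ee_rot: [[-0.031, 1.0, 0.002], [1.0, 0.031, -0.001], [-0.001, 0.002, -1.0]]
wrist_force: [-1.6, -0.7, 5.7]
width: 0.0226
grasp_force: 59.9
```

```bash
python3 -m inch '[{"tx":-0.1,"ty":-0.01,"tz":0,"rx":0,"ry":0,"rz":0,"hand":20},{"tx":-0.17,"ty":-0.01,"tz":0,"rx":0,"ry":0,"rz":0,"hand":20},{"tx":-0.17,"ty":0,"tz":0,"rx":0,"ry":0,"rz":0,"hand":20},{"tx":-0.17,"ty":0,"tz":0,"rx":0,"ry":0,"rz":0,"hand":20},{"tx":-0.17,"ty":0,"tz":0,"rx":0,"ry":0,"rz":0,"hand":20},{"tx":-0.17,"ty":0,"tz":0,"rx":0,"ry":0,"rz":0,"hand":20},{"tx":-0.17,"ty":0,"tz":0,"rx":0,"ry":0,"rz":0,"hand":20},{"tx":-0.14,"ty":0,"tz":0,"rx":0,"ry":0,"rz":0,"hand":20},{"tx":-0.06,"ty":0,"tz":0,"rx":0,"ry":0,"rz":0,"hand":20},{"tx":0,"ty":0,"tz":0,"rx":0,"ry":0,"rz":0,"hand":20}]'
python3 -m inch '[{"tx":-0.03,"ty":0,"tz":0,"rx":0,"ry":0,"rz":0,"hand":20},{"tx":-0.03,"ty":0,"tz":0,"rx":0,"ry":0,"rz":0,"hand":20},{"tx":-0.03,"ty":0,"tz":0,"rx":0,"ry":0,"rz":0,"hand":20}]'
```

```text
t: 17.3
tool_pos: [0.6046, -0.2892, 0.0431]
ee_rot: [[-0.032, 0.999, 0.003], [0.999, 0.032, 0.002], [0.002, 0.003, -1.0]]
wrist_force: [0.6, 3.1, 5.3]
width: 0.0227
grasp_force: 60.0
t: 17.6
tool_pos: [0.6049, -0.2921, 0.0431]
ee_rot: [[-0.034, 0.999, 0.002], [0.999, 0.034, 0.003], [0.003, 0.003, -1.0]]
wrist_force: [-0.5, 6.1, 5.7]
width: 0.0226
grasp_force: 60.1
```

```bash
python3 -m inch '[{"tx":-0.03,"ty":0,"tz":0,"rx":0,"ry":0,"rz":0,"hand":20},{"tx":-0.03,"ty":0,"tz":0,"rx":0,"ry":0,"rz":0,"hand":20},{"tx":-0.03,"ty":0,"tz":0,"rx":0,"ry":0,"rz":0,"hand":20}]'
python3 -m inch '[{"tx":-0.03,"ty":0,"tz":0,"rx":0,"ry":0,"rz":0,"hand":20},{"tx":-0.03,"ty":0,"tz":0,"rx":0,"ry":0,"rz":0,"hand":20}]'
python3 - <<'E'
from path import *
p=snap('wrist','w8.png')
E
```

```text
t: 17.9
tool_pos: [0.605, -0.2966, 0.0431]
ee_rot: [[-0.034, 0.999, 0.003], [0.999, 0.034, 0.003], [0.003, 0.003, -1.0]]
wrist_force: [-1.0, 8.2, 7.4]
width: 0.0231
grasp_force: 60.1
t: 18.1
tool_pos: [0.6052, -0.2996, 0.0431]
ee_rot: [[-0.034, 0.999, 0.003], [0.999, 0.034, 0.003], [0.003, 0.003, -1.0]]
wrist_force: [-0.3, 10.1, 9.6]
width: 0.0226
grasp_force: 60.3
```

```bash
python3 -m inch '[{"tx":-0.03,"ty":0,"tz":-0.01,"rx":0,"ry":0,"rz":0,"hand":20},{"tx":-0.03,"ty":0,"tz":0,"rx":0,"ry":0,"rz":0,"hand":20}]'
python3 -m inch '[{"tx":-0.03,"ty":0,"tz":0,"rx":0,"ry":0,"rz":0,"hand":20},{"tx":-0.03,"ty":0,"tz":0,"rx":0,"ry":0,"rz":0,"hand":20}]'
```

```text
t: 18.35
tool_pos: [0.6052, -0.2998, 0.0431]
ee_rot: [[-0.035, 0.999, 0.001], [0.999, 0.035, 0.007], [0.007, 0.002, -1.0]]
wrist_force: [-1.1, 13.8, 7.8]
width: 0.0233
grasp_force: 60.1
t: 18.55
tool_pos: [0.6052, -0.3, 0.0432]
ee_rot: [[-0.036, 0.999, 0.0], [0.999, 0.036, 0.01], [0.01, 0.001, -1.0]]
wrist_force: [-4.0, 19.8, 11.9]
width: 0.0228
grasp_force: 60.6
```

It stalls against the stop at the predicted place, with force rising to 20 N. I ease most of the preload, release and rise.

```bash
python3 -m inch '[{"tx":0.05,"ty":0,"tz":0,"rx":0,"ry":0,"rz":0,"hand":20},{"tx":0,"ty":0,"tz":0,"rx":0,"ry":0,"rz":0,"hand":20}]'
python3 -m inch '[{"tx":0,"ty":0,"tz":0,"rx":0,"ry":0,"rz":0,"hand":40},{"tx":0,"ty":0,"tz":0,"rx":0,"ry":0,"rz":0,"hand":40},{"tx":0,"ty":0,"tz":0,"rx":0,"ry":0,"rz":0,"hand":40},{"tx":0,"ty":0,"tz":-0.2,"rx":0,"ry":0,"rz":0,"hand":40},{"tx":0,"ty":0,"tz":-0.6,"rx":0,"ry":0,"rz":0,"hand":40},{"tx":0,"ty":0,"tz":-0.8,"rx":0,"ry":0,"rz":0,"hand":40},{"tx":0,"ty":0,"tz":-0.8,"rx":0,"ry":0,"rz":0,"hand":40},{"tx":0.5,"ty":0,"tz":-0.4,"rx":0,"ry":0,"rz":0,"hand":40},{"tx":0,"ty":0,"tz":0,"rx":0,"ry":0,"rz":0,"hand":40},{"tx":0,"ty":0,"tz":0,"rx":0,"ry":0,"rz":0,"hand":40}]'
python3 - <<'E'
from path import *
p=snap('wrist','w9.png')
a=cv2.imread('pics/w9.png')[100:400,150:430];cv2.imwrite('pics/w9c.png',cv2.resize(a,None,fx=2,fy=2,interpolation=cv2.INTER_CUBIC))
c,n=np.cos(G[2]),np.sin(G[2]);M=np.array([[c,-n],[n,c]])
for x,y,z in((80,-145,17),(80,-65,45),(80,-145,45)): print((x,y,z),(np.array(proj(p,np.append(M@[x,y]+G[:2],z)/1e3))-[150,100])*2)
E
```

```text
t: 18.75
tool_pos: [0.6052, -0.2998, 0.0432]
ee_rot: [[-0.035, 0.999, 0.001], [0.999, 0.035, 0.007], [0.007, 0.002, -1.0]]
wrist_force: [-0.9, 13.8, 7.0]
width: 0.0229
grasp_force: 60.2
t: 19.75
tool_pos: [0.6029, -0.2814, 0.1834]
ee_rot: [[-0.032, 0.999, 0.001], [0.999, 0.032, -0.001], [-0.001, 0.001, -1.0]]
wrist_force: [-1.0, -0.0, -0.9]
width: 0.0399
grasp_force: 0.0
(80, -145, 17) [260.09540447 256.90984215]
(80, -65, 45) [260.45475824 102.42820442]
(80, -145, 45) [260.11587702 278.75744625]
```

View pics/w9c.png

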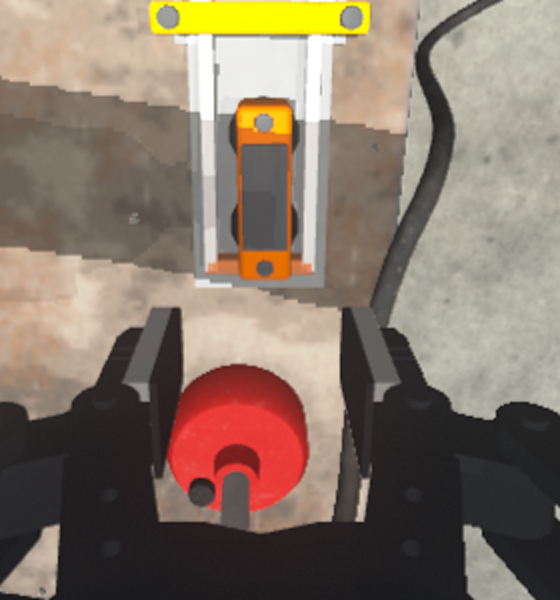

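The shuttle stands against the stop: nose edge at row 279 (predicted 279), tail near row 100 (predicted 102). It is upright between the rails and the gripper is clear.

```bash
python3 -c "
from workcell import finish_job
print(finish_job())"
```

```text
the job is handed in; nothing more can be done
None
```

The orange shuttle is home against the copper stop: it was slid round the bend, let go with its nose under the bar, taken again on the far side, drawn on and released, and the job was handed in at about 20 s with nothing else touched.

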